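# Flip a repair tray's status flag to tested

### The job

The graphics card has passed its test: flip the status flag on the front of its tray all the way over its hinge, so that it lies flat on the other side and shows the tick instead of the bar. Get a fingertip under the flag and push it over gently; do not pinch it, and do not shove or lift the tray. Leave the other tray's flag and everything else as they are.

Things in the scene. Friction and masses are not known exactly. Their poses are not given: they have to be found in the camera images.
- tray_card: loose black plastic job tray, open on top, with the graphics card in it: 200 mm (x) x 280 mm (y) x 65 mm high, walls and floor 5 mm, about 0.9 kg empty; origin at the centre of its underside. Its front wall (-x side) roughly faces the robot and carries the flip-over status flag along its top edge
- flag_card (a joint): hinge angle of the graphics card tray's flag, rad: 0 = flat towards the tray's +y, plain-bar face up; pi/2 = upright; pi = flat towards the tray's -y, tick face up. Stops at 0 and pi. Steady hinge friction, 0.03 N m (about 0.5 N at the tab), holds the 35 g flag wherever it is left, also short of flat
- flag_card_pin (a point): middle of the hinge pin of the graphics card tray's flag: 127 mm in front (-x) of the tray's centre, 73 mm above the bench; the pin runs along the tray's x. Its front ear ends 30 mm in front of this point, 12 mm wide, 7 mm above it
- flag_card_tab (a point): centre of the finger tab at the flag's free end, mid-thickness, 80 mm from the pin. Flag: white plastic plate 4 mm thick, 50 mm wide (25 mm each side of this point along the pin) out to 80 mm from the pin, then a half-round tab, radius 14, to 94 mm. Its y points from pin to tab, x along the pin as the tray's x, z out of the bar face
- flag_card_ledge (a point): middle of the top of the fixed aluminium ledge under the graphics card tray's flag, on the front wall's outside, 67 mm above the bench: 124 mm long (tray's y), 22 mm out from the wall, but 58 mm out in the middle 22 mm (hinge). A flat flag's underside is 71 mm up; the front 30 mm of its width, and all of it past 62 mm from the pin, overhang with free space below
- tray_board: loose black plastic job tray, open on top, with the mainboard in it: 200 mm (x) x 280 mm (y) x 65 mm high, walls and floor 5 mm, about 0.9 kg empty; origin at the centre of its underside. Its front wall (-x side) roughly faces the robot and carries the flip-over status flag along its top edge
- flag_board (a joint): hinge angle of the mainboard tray's flag, rad: 0 = flat towards the tray's +y, plain-bar face up; pi/2 = upright; pi = flat towards the tray's -y, tick face up. Stops at 0 and pi. Steady hinge friction, 0.03 N m (about 0.5 N at the tab), holds the 35 g flag wherever it is left, also short of flat
- flag_board_pin (a point): middle of the hinge pin of the mainboard tray's flag: 127 mm in front (-x) of the tray's centre, 73 mm above the bench; the pin runs along the tray's x. Its front ear ends 30 mm in front of this point, 12 mm wide, 7 mm above it
- flag_board_tab (a point): centre of the finger tab at the flag's free end, mid-thickness, 80 mm from the pin. Flag: white plastic plate 4 mm thick, 50 mm wide (25 mm each side of this point along the pin) out to 80 mm from the pin, then a half-round tab, radius 14, to 94 mm. Its y points from pin to tab, x along the pin as the tray's x, z out of the bar face
- flag_board_ledge (a point): middle of the top of the fixed aluminium ledge under the mainboard tray's flag, on the front wall's outside, 67 mm above the bench: 124 mm long (tray's y), 22 mm out from the wall, but 58 mm out in the middle 22 mm (hinge). A flat flag's underside is 71 mm up; the front 30 mm of its width, and all of it past 62 mm from the pin, overhang with free space below
- graphics_card: the graphics card lying loose in its tray, fan up: 170 mm (y) x 100 mm (x) x 38 mm, green circuit board under a grey cooler with one round black 80 mm fan and a steel bracket at one end; origin at the centre of its underside
- mainboard: the bare square computer mainboard lying loose in the other tray: 170 x 170 mm, up to 36 mm high at the steel connector block, no fan; origin at the centre of its underside
- screwdriver: screwdriver with a red handle, 190 mm long, 26 mm thick at the handle, lying on the bench between robot and trays; origin under its middle, x along it
- screw_dish: round steel dish with a few screws, 84 mm across the rim, 26 mm high, on the bench between robot and trays; origin at the centre of its underside

How it is judged:
By the outcome, as a careful person would: the job done as asked, in the order asked, and still so for the second after the job is handed in, with the robot touching nothing.
It also fails if it takes over 42 s, if anything falls off the work surface, if the arm or the gripper's body presses on something with over 40 N, if the wrist force passes 120 N, or if a joint passes its speed limit or range.

### The arm

A 6-joint arm with a two-finger parallel gripper is mounted at the origin on the work surface. World frame = base frame: x ahead of the robot, y to its left, z up, the work surface at z = 0. Lengths are in m, angles in degrees, forces in N, time in s.
With the tool pointing down it reaches from about 0.375 to 0.9 m from the base axis. Payload 3.1 kg.
Tool frame: the origin (TCP) lies on the mounting face of the last link; the fingertips stand 182 mm ahead of it and the grasp point (between the pads) lies 164 mm ahead of it; z points along the fingers, y is the direction in which the jaws open and shut (so a half turn about z gives the same grasp; the last joint's range is limited). The gripper opens to 87 mm and grips with 3 to 60 N. Pads are 19 mm wide; open, the fingers measure 117 mm over their backs; the gripper's body (75 mm by 190 mm) begins 51 mm behind the grasp point.
Start: joints at [54.402, 30.224, 82.088, -0, 67.689, -10.227], TCP at [0.268, 0.565, 0.405] pointing down, gripper open.
Joint ranges: [-176.69, 176.69], [-43.24, 126.21], [12.49, 139.97], [-82, 262], [0, 151.66], [-163.58, 163.58]. Speed limits (degrees/s): [159.86, 159.86, 180, 180, 180, 180].

### API

Orientations are given as [roll, pitch, yaw] about the fixed x, y, z axes, in that order (R = Rz(yaw) Ry(pitch) Rx(roll)).
In Python, from station import monitor, vision, finish_job gives the robot as it stands.
- The arm moves only by the tool drive_tool, never from a script. Its argument "steps" is a list of rows, each a list of 3 entries, a list of its own where there are three numbers: the shift along the tool's x, y, z in m, then the turn, a rotation vector about the tool's x, y, z in degrees, then the finger opening in m, from 0 to 0.087. In form: [[[dx, dy, dz], [ax, ay, az], claw], ...]. A call has exactly 5 rows; each row is the pose to reach, as a shift and turn from the pose measured when the call began, along the tool's axes at that moment; what a row does not reach only later rows make up. A row lasts 1/12 s, in which the tool goes at most 41.7 mm and 7.16 degrees, less where a joint would pass 70% of its speed; a pose out of reach is approached as far as the arm can. A call with a gripper value outside its range is refused whole. The fingers move at their own pace and stop on an object; "newtons" is the grip in N (left out, the last holds). Time passes only in rows, so rows that repeat a pose let the fingers close, or fill a call up. It gives the time, the measured TCP pose, the force and the opening at its end, in the units of the state.
- monitor.state(): the state, without advancing time (a new reading comes with each control period).
- vision.get_image(name): name is "side" or "top" or "wrist"; returns (picture, depth): 384x512x3 uint8, red, green, blue; 384x512 float32, m along the optical axis (not along the pixel's ray), 0 where there is no reading.
- vision.get_calibration(name): a dict with "fovy" (degrees; the focal length in pixels is half the picture's height over the tangent of half this angle, whatever the lens; pixels are square), "cx", "cy" (the principal point, pixels), "rvec" (rotation vector, rad) and "tvec" (3), from world to camera coordinates, as OpenCV has them; the wrist camera has in their place "mount" (4x4, takes a point from camera to tool coordinates, whose origin is the TCP and whose axes are the flange's). Camera axes: x right, y down, z forward; pixel columns grow to the right and rows downward; lengths in m; the calibration is good to about 2 mm. A picture is of the moment at which its call begins: read the wrist's pose just before it. get_calibration takes no time and is no camera call.
- finish_job(): hands the job in, once; it reports no verdict.
The state is a dict: "clock": time; "q": joint angles; "joint_velocities": joint speeds; "effort": joint torques, N m; "eef_pos": TCP position; "ee_rot": TCP orientation; "contact_force": force on the tool from outside, world axes, zero at the start; "moment": the same for the moment, N m; "width": finger opening in m.
Only numpy, scipy, OpenCV 4.12 (cv2) and the standard library are available. Lean on these libraries where they do the work, as an engineer would, in place of code of your own. Each camera call takes 0.05 s, during which the arm holds its last target.

## Working session

There is one attempt and no reset: what is moved stays moved. The work goes in short steps, Python scripts to look and compute and a tool call to move; the robot and the scene stay as the last step left them, time stands still between calls to the robot, and variables do not carry over. Pictures are saved under pics/ and viewed, and the job is handed in when it is done.

Besides the shell and the picture viewer there is one more tool, called after "Request:" as name([rows], argument=value, ...), one row to a line, values as JSON. drive_tool: Moves the arm, as the interface text tells. Its arguments: {"type":"object","properties":{"steps":{"type":"array"},"newtons":{"type":"number"}},"required":["steps"]}

```bash
mkdir -p pics; ls
python3 - <<'E'
from station import monitor, vision
import cv2,numpy as np
s=monitor.state();print(s)
for n in("top","side"):
    p,d=vision.get_image(n);cv2.imwrite(f"pics/{n}0.png",p[...,::-1]);np.savez(f"{n}0.npz",p=p,d=d);print(n,vision.get_calibration(n))
E
```

```text
pics
{'clock': 0.0, 'q': array([ 5.44027700e+01,  3.02796505e+01,  8.21550815e+01,  1.34239863e-03,
        6.76879026e+01, -1.02233499e+01]), 'joint_velocities': array([-0.05573625,  0.05399062, -0.06346763, -0.04048012,  0.02198814,
       -0.019691  ]), 'effort': array([ 6.97074320e-04, -4.40037274e+01, -1.76597339e+01,  6.34125411e-02,
        5.82309254e-02, -1.99384071e-04]), 'eef_pos': array([0.26756373, 0.56446607, 0.40377111]), 'ee_rot': array([-1.79879533e+02, -2.29869802e-02,  1.54625585e+02]), 'contact_force': array([-0.35822907,  0.1269142 , -0.90017507]), 'moment': array([-0.00520683, -0.01894291,  0.02300491]), 'width': 0.08683222152770391}
top {'fovy': 50.143775610119654, 'cx': 254.9466888985768, 'cy': 193.37961127490306, 'rvec': array([ 2.13381076, -2.14436316,  0.20770285]), 'tvec': array([0.01955167, 0.57047048, 0.82854004])}
side {'fovy': 57.93148632813663, 'cx': 255.94607733409129, 'cy': 187.68598431575958, 'rvec': array([ 2.42304116, -0.38166829,  0.14485784]), 'tvec': array([-0.52721034,  0.18437943,  0.73972773])}
```

View pics/top0.png

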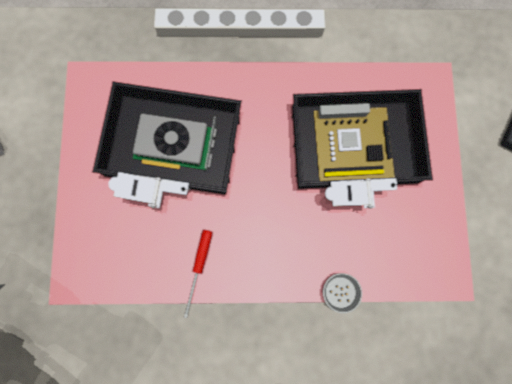

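View pics/side0.png

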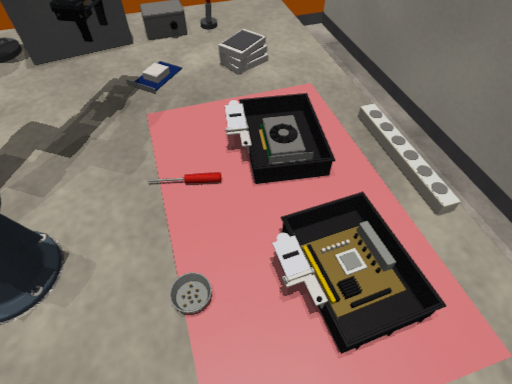

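```bash
cat > h.py <<'E'
import numpy as np,cv2
from station import vision
def cam(n):
    c=vision.get_calibration(n);f=192/np.tan(np.radians(c['fovy']/2))
    return f,c['cx'],c['cy'],cv2.Rodrigues(c['rvec'])[0],c['tvec']
def ray(n,uv,z):
    f,cx,cy,R,t=cam(n);uv=np.atleast_2d(uv).astype(float)
    d=np.c_[(uv[:,0]-cx)/f,(uv[:,1]-cy)/f,np.ones(len(uv))]@R
    o=-R.T@t
    return o+d*((z-o[2])/d[:,2])[:,None]
def proj(n,P):
    f,cx,cy,R,t=cam(n);p=np.atleast_2d(P)@R.T+t
    return np.c_[f*p[:,0]/p[:,2]+cx,f*p[:,1]/p[:,2]+cy]
E
python3 - <<'E'
from h import *
for n,(a,b,c,d) in {"top":(85,75,250,220),"side":(200,85,345,190)}.items():
    p=np.load(n+"0.npz")['p'][b:d,a:c,::-1]
    cv2.imwrite(f"pics/{n}0z.png",cv2.resize(p,None,fx=4.5,fy=4.0 if 0 else 4.5,interpolation=cv2.INTER_NEAREST)[:600])
p=np.load("top0.npz")['p'];m=((p.min(2)>150)).astype(np.uint8)
k,l,s,ce=cv2.connectedComponentsWithStats(m[170:215,100:200])
for i in range(1,k):
    if s[i][4]>15: print(s[i],ce[i]+[100,170])
for r in range(170,212): print(r,''.join('#' if v else '.' for v in m[r,100:195]))
E
```

```text
[   0    2  100   43 2980] [144.30604027 195.97986577]
170 ...............................................................................................
171 ...............................................................................................
172 ...................##..........................................................................
173 ..................########.....................................................................
174 ..................#############................................................................
175 ..................####################.........................................................
176 .................###########################...................................................
177 .............######################################............................................
178 ...........#################################################...................................
179 ##........##################################################..###..............................
180 ####....##########################....###
[... 2454 characters left out ...]

205 ##############################..................############.......############################
206 ###############################.####.............#####..####.......############################
207 ############################################.............##........############################
208 #################################################..................############################
209 ###################################################................############################
210 ######################################################............#############################
211 #######################################################...........#############################
```

View pics/top0z.png

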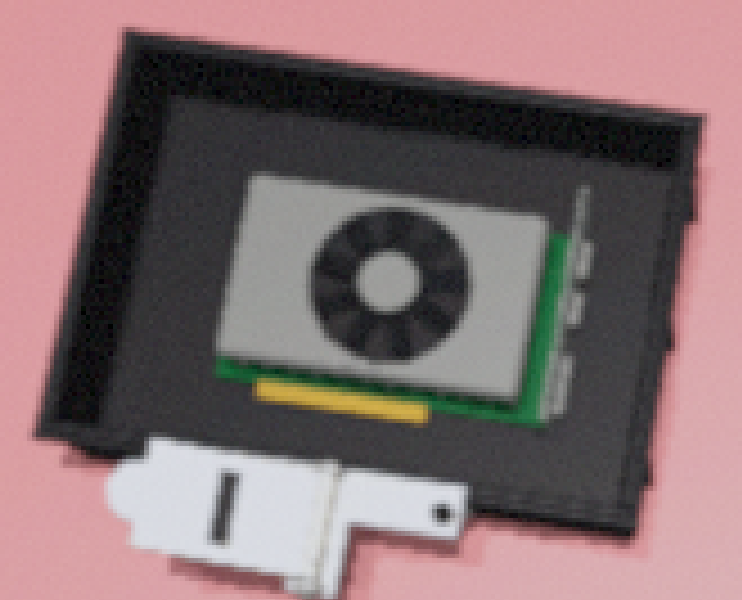

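View pics/side0z.png

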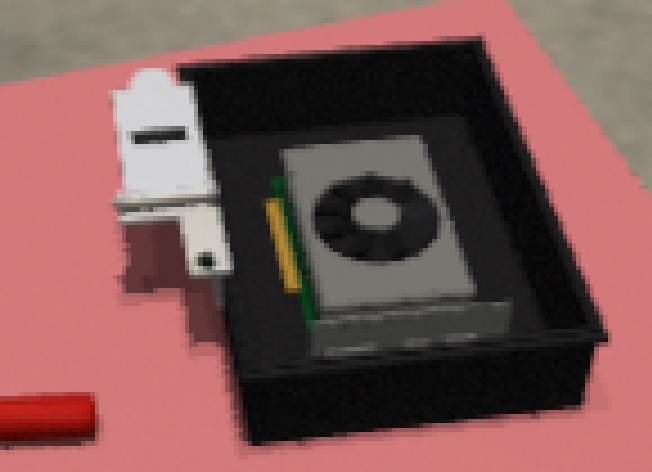

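Run:
```python
from h import *
p=np.load("top0.npz")['p'];hsv=cv2.cvtColor(p,cv2.COLOR_RGB2HSV)
m=((hsv[...,1]<45)&(hsv[...,2]>185)).astype(np.uint8)
for r in range(168,210): print(r,''.join('#' if v else '.' for v in m[r,100:195]))
# dark tray
pts={'bar':(0,0)}
d=((p.max(2)<110)&(p[...,0]<100)).astype(np.uint8)[170:212,125:142]
ys,xs=np.nonzero(d);print('bar',xs.mean()+125,ys.mean()+170,len(xs))
# tray rim corners read from zoomed pic (px=85+u/4.5, py=75+v/4.5), z=.065
c=np.array([(127,30),(705,117),(632,535),(35,437)])/4.5+[85,75]
P=ray("top",c,.065);print(P.round(4));
print([np.linalg.norm(P[i]-P[(i+1)%4]).round(4) for i in range(4)],P.mean(0))
e=(P[0]-P[1]+P[3]-P[2]);print('yaw',np.degrees(np.arctan2(-e[0],e[1])))
fl=np.array([(107,485),(148,437),(132,547),(325,460),(312,592),(347,470),(468,487),(228,508)])/4.5+[85,75]
print(ray("top",fl,.075).round(4))
```

```text
168 ...............................................................................................
169 ...............................................................................................
170 ...............................................................................................
171 ...............................................................................................
172 ...............................................................................................
173 ..................######.......................................................................
174 ..................###########..................................................................
175 ..................################.............................................................
176 ..................######################.......................................................
177 .................###############################...............................................
178 ............##########################################...##....................................

[... 2872 characters left out ...]
...........................
208 ...............................................................................................
209 ...............................................................................................
bar 133.9903846153846 176.54807692307693 104
[[0.8175 0.3262 0.065 ]
 [0.7731 0.0447 0.065 ]
 [0.567  0.079  0.065 ]
 [0.6144 0.3582 0.065 ]]
[np.float64(0.2849), np.float64(0.209), np.float64(0.2832), np.float64(0.2056)] [0.69301387 0.20201867 0.065     ]
yaw -9.308407079753454
[[0.5894 0.3201 0.075 ]
 [0.612  0.3025 0.075 ]
 [0.5604 0.3071 0.075 ]
 [0.6009 0.2205 0.075 ]
 [0.5393 0.2243 0.075 ]
 [0.5962 0.2102 0.075 ]
 [0.588  0.1543 0.075 ]
 [0.5784 0.2642 0.075 ]]
```

Run:
```python
from h import *
s=np.array([(150,68),(115,90),(194,82),(112,203),(218,200),(232,270)])/4.5+[200,85]
print(ray("side",s,.075).round(4))
for n in("top","side"):
    d=np.load(n+"0.npz")['d']; f,cx,cy,R,t=cam(n)
    for u,v in ([(122,187),(130,187),(145,190)] if n=="top" else [(233,106),(235,120),(240,125)]):
        z=d[v,u];P=R.T@(np.array([(u-cx)/f*z,(v-cy)/f*z,z])-t);print(n,u,v,P.round(4))
```

```text
[[0.5965 0.3439 0.075 ]
 [0.569  0.3284 0.075 ]
 [0.6194 0.3211 0.075 ]
 [0.5394 0.2236 0.075 ]
 [0.6002 0.207  0.075 ]
 [0.5899 0.147  0.075 ]]
top 122 187 [0.5765 0.2862 0.095 ]
top 130 187 [0.5777 0.272  0.0888]
top 145 190 [0.5724 0.2426 0.0835]
side 233 106 [0.5815 0.2905 0.0958]
side 235 120 [0.5743 0.2465 0.0827]
side 240 125 [0.5831 0.229  0.077 ]
```

Run:
```python
from h import *
a=np.radians(-9.3);X=np.array([np.cos(a),np.sin(a)]);Y=np.array([-X[1],X[0]])
for n in("top","side"):
    q=np.load(n+"0.npz");d=q['d'];p=q['p'];hsv=cv2.cvtColor(p,cv2.COLOR_RGB2HSV); f,cx,cy,R,t=cam(n)
    m=((hsv[...,1]<45)&(hsv[...,2]>175)&(d>0))
    v,u=np.nonzero(m);z=d[v,u]
    P=(np.c_[(u-cx)/f*z,(v-cy)/f*z,z]-t)@R
    P=P[(P[:,2]>.06)&(P[:,2]<.13)&(abs(P[:,0]-.575)<.06)&(P[:,1]>.14)&(P[:,1]<.36)]
    l=(P[:,:2]-[.5677,.2226])@np.c_[X,Y]
    k=(l[:,1]>.015); A=np.c_[l[k],np.ones(k.sum())]
    c,r,_,_=np.linalg.lstsq(A,P[k,2],rcond=None);print(n,k.sum(),'z=',c,'ang',np.degrees(np.arctan(c[1])),'rms',np.sqrt(r/k.sum()))
    print(' y extent',np.percentile(l[:,1],[0.5,99.5]),'x extent flag',np.percentile(l[k,0],[1,99]))
    for y in np.arange(.02,.1,.01):
        kk=abs(l[:,1]-y)<.005
        if kk.sum(): print(round(y,2),kk.sum(),P[kk,2].mean().round(4),l[kk,0].min().round(3),l[kk,0].max().round(3))
```

```text
top 842 z= [-0.03383454  0.29455132  0.07363113] ang 16.412407027821672 rms [0.00250491]
 y extent [-0.05866172  0.09019799] x extent flag [-0.02164878  0.03089867]
0.02 131 0.0794 -0.022 0.031
0.03 130 0.0822 -0.022 0.032
0.04 74 0.0843 -0.022 0.032
0.05 120 0.0888 -0.022 0.031
0.06 126 0.0915 -0.022 0.028
0.07 133 0.0941 -0.022 0.027
0.08 90 0.0967 -0.022 0.025
0.09 38 0.0993 -0.008 0.013
side 335 z= [-0.02737968  0.28985306  0.07520285] ang 16.164392770172945 rms [0.00214984]
 y extent [-0.0575807   0.08820139] x extent flag [-0.02042572  0.02806366]
0.02 57 0.0812 -0.02 0.027
0.03 59 0.0837 -0.021 0.031
0.04 27 0.0852 -0.02 0.032
0.05 43 0.0904 -0.021 0.026
0.06 56 0.0925 -0.021 0.027
0.07 54 0.0956 -0.02 0.026
0.08 28 0.0979 -0.016 0.016
0.09 11 0.1003 -0.004 0.013
```

```bash
cat >> h.py <<'E'
from scipy.spatial.transform import Rotation as Ro
def tool(az,T):
    a,T=np.radians([az,T]);z=np.array([np.cos(a)*np.cos(T),np.sin(a)*np.cos(T),-np.sin(T)]);y=np.array([-np.sin(a),np.cos(a),0]);return np.c_[np.cross(y,z),y,z]
def rel(tip,az,T,s):
    # shift/rotvec in tool frame so that the fingertip centre reaches 'tip'
    R0=Ro.from_euler('xyz',s['ee_rot'],degrees=True).as_matrix();R1=tool(az,T)
    p=np.array(tip)-.182*R1[:,2]
    return (R0.T@(p-s['eef_pos'])).round(4),np.degrees(Ro.from_matrix(R0.T@R1).as_rotvec()).round(1),p.round(3)
def log(s):
    with open('log.txt','a') as f:f.write(repr([list(map(float,s[k])) for k in('q','eef_pos','ee_rot')])+'\n')
def show():
    from station import monitor
    s=monitor.state();log(s);R=Ro.from_euler('xyz',s['ee_rot'],degrees=True).as_matrix()
    print('t',round(s['clock'],2),'q',s['q'].round(1),'tcp',s['eef_pos'].round(4),'tip',(s['eef_pos']+.182*R[:,2]).round(4),'az',np.degrees(np.arctan2(R[1,2],R[0,2])).round(1),'T',np.degrees(np.arcsin(-R[2,2])).round(1),'F',s['contact_force'].round(2),'M',s['moment'].round(2),'w',round(s['width'],4));return s
E
python3 - <<'E'
from h import *
s=show();print(rel([.50,.38,.20],20,60,s))
E
```

```text
t 0.1 q [ 54.4  30.3  82.2  -0.   67.7 -10.2] tcp [0.2676 0.5645 0.4038] tip [0.2673 0.5642 0.2218] az -125.2 T 89.9 F [ 0.35  0.2  -0.55] M [-0.04  0.01  0.01] w 0.0867
(array([-0.2252, -0.1318,  0.0464]), array([-12. , -28.5, -44.3]), array([0.414, 0.349, 0.358]))
```

Request:
drive_tool([
  [[-0.03,-0.02,0.006],[-1.5,-3.5,-5.5],0],
  [[-0.06,-0.04,0.012],[-3,-7,-11],0],
  [[-0.09,-0.055,0.02],[-4.5,-10.5,-16.5],0],
  [[-0.12,-0.07,0.025],[-6,-14,-22],0],
  [[-0.15,-0.088,0.03],[-7.5,-17.5,-27.5],0],
], newtons=10)

```text
clock: 0.52
eef_pos: [0.3659, 0.4197, 0.3735]
ee_rot: [177.0, 18.7, -177.8]
contact_force: [0.3, 0.2, -0.8]
width: 0.0612
```

Run:
```python
from h import *
s=show();print(rel([.47,.30,.22],15,50,s))
```

```text
t 0.52 q [ 39.4  25.6  98.6 -13.7  39.7 -44.1] tcp [0.3659 0.4197 0.3735] tip [0.4238 0.4316 0.2013] az 11.6 T 71.1 F [ 0.31  0.17 -0.76] M [-0.02  0.17  0.09] w 0.0612
(array([ 0.0185, -0.1498,  0.0007]), array([ -3.3, -20.9, -11.7]), array([0.357, 0.27 , 0.359]))
```

Request:
drive_tool([
  [[0.004,-0.03,0],[-0.6,-4,-2.3],0],
  [[0.008,-0.06,0],[-1.2,-8,-4.6],0],
  [[0.012,-0.09,0],[-1.8,-12,-7],0],
  [[0.016,-0.12,0],[-2.4,-16,-9.3],0],
  [[0.018,-0.15,0],[-3.3,-21,-11.7],0],
])

```text
clock: 0.93
eef_pos: [0.3583, 0.2908, 0.3622]
ee_rot: [-180.0, 36.4, -167.8]
contact_force: [-0.3, -0.8, 0.4]
width: 0.0285
```

Run:
```python
from h import *
s=show()
from scipy.optimize import least_squares
D=[eval(l) for l in open('log.txt')]
def fk(q,p,sg=1):
    L1,a,L2,e,L3,d6=p;q=np.radians(q)
    Rz=lambda t:Ro.from_euler('z',t).as_matrix();Ry=lambda t:Ro.from_euler('y',t).as_matrix()
    A=Rz(q[0]);B=A@Ry(q[1]);C=B@Ry(q[2]);W=C@Rz(sg*q[3])@Ry(q[4])
    return A@[a,0,L1]+B@[0,0,L2]+C@[e,0,L3]+W@[0,0,d6],W@Rz(q[5])@Rz(-np.pi/2)
for sg in(1,-1):
    for q,p,r in D:
        Re=Ro.from_euler('xyz',r,degrees=True).as_matrix();print(sg,np.degrees(Ro.from_matrix(Re.T@fk(q,[0]*6,sg)[1]).magnitude()).round(2))
# position with assumed sign +1 
for sg in (1,-1):
    r=least_squares(lambda x:np.concatenate([fk(q,x,sg)[0]-p for q,p,_ in D]+[1e-3*(x-[.3,0,.3,0,.3,.1])]),[.3,0,.3,0,.3,.1]);print(sg,r.x.round(4),r.cost)
```

```text
t 0.93 q [ 27.6  19.9 117.4 -51.6  11.6 -26.5] tcp [0.3583 0.2908 0.3622] tip [0.4638 0.3136 0.2157] az 12.2 T 53.6 F [-0.32 -0.77  0.39] M [-0.06  0.35  0.03] w 0.0285
1 180.0
1 180.0
1 180.0
-1 180.0
-1 159.01
-1 79.66
1 [ 0.9875  1.5338 -1.1487  0.2683 -0.244  -0.5549] 0.006854573967346743
-1 [-0.1902 -1.0055  1.7255  0.0142  0.8095  0.5687] 0.006462761344195899
```

```bash
cat >> h.py <<'E'
from scipy.optimize import least_squares
def fk(q,p):
    L1,a,L2,e,L3,d6,sd,w=p;q=np.radians(q)
    Rz=lambda t:Ro.from_euler('z',t).as_matrix();Ry=lambda t:Ro.from_euler('y',t).as_matrix()
    A=Rz(q[0]);B=A@Ry(q[1]);C=B@Ry(q[2]);V=C@Rz(q[3]);W=V@Ry(q[4])
    return A@[a,sd,L1]+B@[0,0,L2]+C@[e,0,L3]+V@[0,w,0]+W@[0,0,d6],W@Rz(q[5])@Rz(np.pi/2)
def fit(pr=[.2,0,.35,0,.35,.1,.1,0]):
    D=[eval(l) for l in open('log.txt')]
    r=least_squares(lambda x:np.concatenate([fk(q,x)[0]-p for q,p,_ in D]+[3e-3*(x-pr)]),pr)
    print('fit',r.x.round(4),r.cost**.5);return r.x
QL=np.array([[-176.69,176.69],[-43.24,126.21],[12.49,139.97],[-82,262],[0,151.66],[-163.58,163.58]]).T
def ik(pos,R,P,q0):
    f=lambda q:np.concatenate([(fk(q,P)[0]-pos)*10,Ro.from_matrix(R.T@fk(q,P)[1]).as_rotvec()])
    r=least_squares(f,np.clip(q0,QL[0]+.1,QL[1]-.1),bounds=(QL[0],QL[1]));return r.x.round(1),r.cost**.5
E
python3 - <<'E'
from h import *
s=show();P=fit()
a=np.radians(-9.3);X=np.array([np.cos(a),np.sin(a),0]);Y=np.array([-X[1],X[0],0]);pin=np.array([.5707,.222,.073])
for T in(30,40,50):
  for az in(-9,0,12,25):
    out=[]
    q=s['q']
    for th,off in((10,-.02),(45,-.01),(90,-.01),(135,-.01),(175,-.012)):
        t=np.radians(th);tip=pin+.065*(np.cos(t)*Y+[0,0,np.sin(t)])+off*(-np.sin(t)*Y+[0,0,np.cos(t)])
        R=tool(az,T);best=min((ik(tip-.182*R[:,2],R,P,g) for g in(q,[25,20,115,0,10,0],[25,20,120,90,20,-90],[25,30,120,180,20,-180+20],[25,30,130,90,50,-90],[25,30,130,-60,50,60])),key=lambda x:x[1]);out.append((best[0].tolist(),round(best[1],3)))
        q=best[0]
    print(T,az);[print('   ',o) for o in out]
E
```

```text
t 0.93 q [ 27.6  19.9 117.4 -51.6  11.6 -26.5] tcp [0.3583 0.2908 0.3622] tip [0.4638 0.3136 0.2157] az 12.2 T 53.6 F [-0.32 -0.77  0.39] M [-0.06  0.35  0.03] w 0.0285
fit [2.826e-01 5.200e-03 5.804e-01 1.167e-01 3.913e-01 1.227e-01 1.108e-01
 2.000e-04] 0.0005872746485480245
30 -9
    ([33.1, 49.8, 105.7, -82.0, 38.7, 34.9], np.float64(0.342))
    ([31.5, 43.8, 108.4, -82.0, 36.4, 31.2], np.float64(0.318))
    ([26.9, 39.2, 112.7, -82.0, 32.6, 27.1], np.float64(0.34))
    ([21.1, 39.1, 116.4, -82.0, 28.5, 23.9], np.float64(0.409))
    ([18.3, 43.2, 117.3, -82.0, 27.5, 23.9], np.float64(0.479))
30 0
    ([28.9, 47.9, 108.7, -82.0, 28.0, 23.4], np.float64(0.425))
    ([26.8, 41.7, 111.4, -82.0, 25.0, 19.4], np.float64(0.393))
    ([21.2, 37.0, 115.7, -82.0, 19.5, 13.7], np.float64(0.405))
    ([14.0, 37.0, 119.4, -82.0, 12.8, 7.2], np.float64(0.465))
    ([10.1, 41.1, 120.3, -82.0, 9.3, 3.9], np.float64(0.534))
30 12
    ([20.0, 45.8, 112.5, -82.0, 6.3, 0.6], np.float64(0.491))
    ([17.7, 39.7, 115.1, -82.0, 3.4, -2.5], np.float64(0.446))
    ([11.9, 35.4, 118.9, -82.0, 0.0, -8.1], 
[... 2346 characters left out ...]
7.3, 36.4, 118.1, -82.0, 3.9, -1.3], np.float64(0.189))
50 12
    ([18.4, 41.7, 110.1, -82.0, 3.4, -2.3], np.float64(0.153))
    ([16.8, 36.0, 112.0, -82.0, 2.5, -3.9], np.float64(0.104))
    ([11.7, 31.9, 115.3, -82.0, 0.0, -8.2], np.float64(0.091))
    ([6.2, 32.2, 118.2, -82.0, 0.0, -12.8], np.float64(0.138))
    ([3.3, 36.2, 119.1, -82.0, 0.0, -15.4], np.float64(0.202))
50 25
    ([14.5, 41.4, 110.9, 64.9, 1.5, -163.6], np.float64(0.171))
    ([12.4, 35.7, 112.4, 63.6, 4.2, -163.6], np.float64(0.129))
    ([7.1, 31.5, 115.0, 59.5, 7.5, -163.6], np.float64(0.129))
    ([1.2, 31.8, 117.4, 54.6, 8.8, -163.6], np.float64(0.179))
    ([-1.3, 35.9, 118.3, 51.8, 7.2, -163.6], np.float64(0.239))
```

Run:
```python
from h import *
s=show();P=fit()
a=np.radians(-9.3);X=np.array([np.cos(a),np.sin(a),0]);Y=np.array([-X[1],X[0],0]);pin=np.array([.5707,.222,.073])
for T in(25,35,45):
  for az in(-9,0,12,25):
   for fl in(0,1):
    out=[]
    q=[30,50,105,235,40,40-180*fl]
    for th,off in((10,-.02),(45,-.01),(90,-.01),(135,-.01),(175,-.012)):
        t=np.radians(th);tip=pin+.065*(np.cos(t)*Y+[0,0,np.sin(t)])+off*(-np.sin(t)*Y+[0,0,np.cos(t)])
        R=tool(az,T)@np.diag([1-2*fl,1-2*fl,1]);best=ik(tip-.182*R[:,2],R,P,q);out.append((best[0].tolist(),round(best[1],3)))
        q=best[0]
    print(T,az,fl);[print('   ',o) for o in out]
```

```text
t 0.93 q [ 27.6  19.9 117.4 -51.6  11.6 -26.5] tcp [0.3583 0.2908 0.3622] tip [0.4638 0.3136 0.2157] az 12.2 T 53.6 F [-0.32 -0.77  0.39] M [-0.06  0.35  0.03] w 0.0285
fit [2.823e-01 5.000e-03 5.806e-01 1.166e-01 3.914e-01 1.227e-01 1.108e-01
 2.000e-04] 0.0005873793736278667
25 -9 0
    ([32.9, 57.0, 113.8, 225.4, 58.3, 82.8], np.float64(0.0))
    ([31.5, 51.0, 116.5, 225.4, 55.8, 80.1], np.float64(0.0))
    ([26.8, 47.7, 121.8, 219.4, 56.6, 82.7], np.float64(0.0))
    ([20.4, 50.7, 127.1, 210.0, 63.1, 88.8], np.float64(0.0))
    ([16.8, 57.4, 129.1, 204.7, 70.9, 93.0], np.float64(0.0))
25 -9 1
    ([32.9, 57.0, 113.8, 225.4, 58.3, -97.2], np.float64(0.0))
    ([31.5, 51.0, 116.5, 225.4, 55.8, -99.9], np.float64(0.0))
    ([26.8, 47.7, 121.8, 219.4, 56.6, -97.3], np.float64(0.0))
    ([20.4, 50.7, 127.1, 210.0, 63.1, -91.2], np.float64(0.0))
    ([16.8, 57.4, 129.1, 204.7, 70.9, -87.0], np.float64(0.0))
25 0 0
    ([28.1, 57.8, 118.5, 209.0, 61.7, 88.0], np.float64(0.0))
    ([26.4, 51.5, 121.2, 208.3, 58.5, 86.2], np.float64(0.0))
    ([21.0, 48.5, 126.3, 202.0, 60.1, 87.8], np.fl
[... 6159 characters left out ...]
 ([0.6, 42.3, 127.4, 165.9, 34.9, -86.5], np.float64(0.0))
45 25 0
    ([12.3, 45.6, 117.9, 161.3, 29.1, 97.4], np.float64(0.0))
    ([10.4, 39.0, 118.7, 154.0, 23.9, 103.6], np.float64(0.0))
    ([4.5, 34.9, 121.5, 142.6, 24.0, 110.1], np.float64(0.0))
    ([-2.8, 36.4, 125.0, 138.0, 29.6, 107.6], np.float64(0.0))
    ([-6.8, 42.2, 126.9, 140.8, 36.1, 99.7], np.float64(0.0))
45 25 1
    ([12.3, 45.6, 117.9, 161.3, 29.1, -82.6], np.float64(0.0))
    ([10.4, 39.0, 118.7, 154.0, 23.9, -76.4], np.float64(0.0))
    ([4.5, 34.9, 121.5, 142.6, 24.0, -69.9], np.float64(0.0))
    ([-2.8, 36.4, 125.0, 138.0, 29.6, -72.4], np.float64(0.0))
    ([-6.8, 42.2, 126.9, 140.8, 36.1, -80.3], np.float64(0.0))
```

```bash
cat >> h.py <<'E'
PK=np.array([.2824,.0051,.5805,.11665,.39135,.1227,.1108,.0002])
def dense(W,n=400):
    W=np.array(W,float);k=np.r_[0,np.cumsum(np.abs(np.diff(W,axis=0)).max(1)+.01)]
    return np.array([np.interp(np.linspace(0,k[-1],n),k,W[:,i]) for i in range(6)]).T
def rows(W,nr=5,dj=9.0,dr=6.5,dp=.036,s=None):
    from station import monitor
    s=s or monitor.state();D=dense(W)
    i=np.argmin(np.abs(D-s['q']).max(1));cur=s['q'] if np.abs(D[i]-s['q']).max()>3 else D[i]
    R0=Ro.from_euler('xyz',s['ee_rot'],degrees=True).as_matrix()
    print('start idx',i,'dev',np.abs(D[i]-s['q']).max().round(1))
    pc,Rc=fk(D[i],PK);qc=D[i];out=[]
    for r in range(nr):
        j=i
        while j<len(D)-1:
            p,R=fk(D[j+1],PK)
            if np.abs(D[j+1]-qc).max()>dj or np.degrees(Ro.from_matrix(Rc.T@R).magnitude())>dr or np.linalg.norm(p-pc)>dp: break
            j+=1
        i=j;qc=D[i];pc,Rc=fk(qc,PK)
        out.append([[float(v) for v in (R0.T@(pc-s['eef_pos'])).round(3)],[float(v) for v in np.degrees(Ro.from_matrix(R0.T@Rc).as_rotvec()).round(1)],0])
    print('idx',i,'q',qc.round(0),'tip',(pc+.182*Rc[:,2]).round(3));print(out)
E
python3 - <<'E'
from h import *
for e6 in(-92,85):
    W=[[27.6,19.9,117.4,-51.6,11.6,-26.5],[27.6,19.9,117.4,0,40,-26.5+(e6+26.5)*.2],[27.6,19.9,117.4,90,40,-26.5+(e6+26.5)*.55],[27.6,19.9,117.4,205,42,e6]]
    D=dense(W);T=[fk(q,PK) for q in D];print(e6,sum(np.degrees(Ro.from_matrix(T[i][1].T@T[i+1][1]).magnitude()) for i in range(399)))
    print(np.array([t[0]+.182*t[1][:,2] for t in T])[::50].round(3))
E
```

```text
-92 218.0224988800237
[[0.464 0.314 0.216]
 [0.379 0.267 0.171]
 [0.283 0.322 0.16 ]
 [0.273 0.424 0.196]
 [0.311 0.503 0.26 ]
 [0.383 0.535 0.335]
 [0.47  0.511 0.398]
 [0.545 0.435 0.43 ]]
85 356.42638219934815
[[0.464 0.314 0.216]
 [0.379 0.267 0.171]
 [0.283 0.322 0.16 ]
 [0.273 0.424 0.196]
 [0.311 0.503 0.26 ]
 [0.383 0.535 0.335]
 [0.47  0.511 0.398]
 [0.545 0.435 0.43 ]]
```

```bash
cat > w.py <<'E'
from h import *
e6=-92
W=[[27.6,19.9,117.4,-51.6,11.6,-26.5],[27.6,19.9,117.4,0,40,-26.5+(e6+26.5)*.2],[27.6,19.9,117.4,90,40,-26.5+(e6+26.5)*.55],[27.6,19.9,117.4,205,42,e6]]
show();rows(W)
E
python3 w.py
```

```text
t 0.93 q [ 27.6  19.9 117.4 -51.6  11.6 -26.5] tcp [0.3583 0.2908 0.3622] tip [0.4638 0.3136 0.2157] az 12.2 T 53.6 F [-0.32 -0.77  0.39] M [-0.06  0.35  0.03] w 0.0285
start idx 0 dev 0.0
idx 50 q [ 28.  20. 117. -19.  29. -35.] tip [0.379 0.267 0.171]
[[[0.006, -0.005, -0.001], [2.5, 2.9, 4.6], 0], [[0.014, -0.009, -0.001], [4.6, 6.2, 9.2], 0], [[0.022, -0.011, -0.003], [6.5, 9.9, 13.6], 0], [[0.031, -0.012, -0.005], [7.9, 14.0, 18.0], 0], [[0.041, -0.011, -0.008], [9.0, 18.3, 22.2], 0]]
```

Request:
drive_tool([
  [[0.006,-0.005,-0.001],[2.5,3,4.5],0],
  [[0.014,-0.009,-0.001],[4.5,6,9],0],
  [[0.022,-0.011,-0.003],[6.5,10,13.5],0],
  [[0.031,-0.012,-0.005],[8,14,18],0],
  [[0.041,-0.011,-0.008],[9,18.5,22],0],
])

```text
clock: 1.35
eef_pos: [0.3234, 0.2719, 0.3441]
ee_rot: [178.0, 16.9, 167.8]
contact_force: [0.3, 0.4, 0.6]
width: 0.0021
```

```bash
python3 w.py
```

```text
t 1.35 q [ 27.6  19.9 117.4 -18.9  29.7 -35.2] tcp [0.3234 0.2719 0.3441] tip [0.3765 0.2668 0.1701] az -5.5 T 72.9 F [0.31 0.36 0.59] M [ 0.   0.1 -0. ] w 0.0021
start idx 51 dev 0.4
idx 105 q [ 28.  20. 117.  16.  40. -44.] tip [0.28  0.332 0.162]
[[[0.011, -0.001, -0.001], [0.9, 4.8, 4.2], 0], [[0.021, -0.001, -0.002], [1.4, 9.9, 7.9], 0], [[0.032, 0.0, -0.004], [1.4, 15.0, 11.4], 0], [[0.038, 0.009, -0.006], [-1.6, 18.4, 15.8], 0], [[0.043, 0.018, -0.009], [-4.8, 21.6, 20.2], 0]]
```

Tracks perfectly. Continue.

Request:
drive_tool([
  [[0.011,-0.001,-0.001],[1,5,4],0],
  [[0.021,-0.001,-0.002],[1.5,10,8],0],
  [[0.032,0,-0.004],[1.5,15,11.5],0],
  [[0.038,0.009,-0.006],[-1.5,18.5,16],0],
  [[0.043,0.018,-0.009],[-5,21.5,20],0],
])

```text
clock: 1.77
eef_pos: [0.2836, 0.2987, 0.3405]
ee_rot: [171.2, -6.8, 149.8]
contact_force: [-1.3, 0.4, 1.0]
width: 0.0002
```

```bash
python3 w.py
```

```text
t 1.77 q [ 27.6  19.9 117.5  16.3  39.8 -44. ] tcp [0.2836 0.2987 0.3405] tip [0.2793 0.3334 0.1619] az 97.1 T 78.9 F [-1.34  0.39  0.95] M [-0.1  -0.06 -0.03] w 0.0002
start idx 106 dev 0.2
idx 166 q [ 28.  20. 117.  55.  40. -54.] tip [0.28  0.453 0.214]
[[[0.007, 0.009, -0.001], [-3.6, 3.7, 4.3], 0], [[0.013, 0.017, -0.003], [-7.2, 7.1, 8.3], 0], [[0.019, 0.026, -0.005], [-10.9, 10.3, 12.3], 0], [[0.023, 0.035, -0.008], [-14.7, 13.4, 16.2], 0], [[0.026, 0.045, -0.012], [-18.6, 16.4, 20.3], 0]]
```

Request:
drive_tool([
  [[0.007,0.009,-0.001],[-3.5,3.5,4.5],0],
  [[0.013,0.017,-0.003],[-7,7,8.5],0],
  [[0.019,0.026,-0.005],[-11,10.5,12.5],0],
  [[0.023,0.035,-0.008],[-14.5,13.5,16],0],
  [[0.026,0.045,-0.012],[-18.5,16.5,20.5],0],
])

```text
clock: 2.18
eef_pos: [0.2845, 0.3477, 0.3622]
ee_rot: [157.2, -28.5, 133.9]
contact_force: [-0.5, -0.1, -0.4]
width: 0.0002
```

```bash
python3 w.py
```

```text
t 2.18 q [ 27.6  19.9 117.3  55.3  40.2 -53.3] tcp [0.2845 0.3477 0.3622] tip [0.28   0.4543 0.2148] az 92.4 T 54.1 F [-0.47 -0.05 -0.39] M [-0.38  0.01  0.03] w 0.0002
start idx 166 dev 0.4
idx 226 q [ 28.  20. 117.  94.  40. -63.] tip [0.345 0.526 0.299]
[[[0.005, 0.009, -0.001], [-4.0, 2.7, 3.5], 0], [[0.01, 0.018, -0.002], [-8.1, 5.4, 7.4], 0], [[0.014, 0.028, -0.004], [-12.4, 8.0, 11.4], 0], [[0.017, 0.037, -0.007], [-16.6, 10.5, 15.4], 0], [[0.018, 0.047, -0.011], [-21.0, 12.8, 19.4], 0]]
```

Request:
drive_tool([
  [[0.005,0.009,-0.001],[-4,2.5,3.5],0],
  [[0.01,0.018,-0.002],[-8,5.5,7.5],0],
  [[0.014,0.028,-0.004],[-12.5,8,11.5],0],
  [[0.017,0.037,-0.007],[-16.5,10.5,15.5],0],
  [[0.018,0.047,-0.011],[-21,13,19.5],0],
])

```text
clock: 2.6
eef_pos: [0.3111, 0.3766, 0.3958]
ee_rot: [144.6, -49.5, 120.1]
contact_force: [-0.1, 0.2, 0.6]
width: 0.0003
```

```bash
python3 w.py
```

```text
t 2.6 q [ 27.5  20.  117.5  94.3  40.3 -63.7] tcp [0.3111 0.3766 0.3958] tip [0.3458 0.527  0.2995] az 77.0 T 31.9 F [-0.12  0.18  0.59] M [-0.57  0.13 -0.02] w 0.0003
start idx 227 dev 0.3
idx 287 q [ 28.  20. 117. 133.  41. -74.] tip [0.447 0.523 0.384]
[[[0.005, 0.01, -0.001], [-4.6, 2.2, 3.9], 0], [[0.009, 0.02, -0.002], [-9.2, 4.3, 7.8], 0], [[0.011, 0.031, -0.005], [-13.7, 6.2, 11.7], 0], [[0.012, 0.041, -0.008], [-18.4, 8.0, 15.7], 0], [[0.012, 0.051, -0.012], [-23.1, 9.6, 19.6], 0]]
```

Request:
drive_tool([
  [[0.005,0.01,-0.001],[-4.5,2,4],0],
  [[0.009,0.02,-0.002],[-9,4.5,8],0],
  [[0.011,0.031,-0.005],[-13.5,6,11.5],0],
  [[0.012,0.041,-0.008],[-18.5,8,15.5],0],
  [[0.012,0.051,-0.012],[-23,9.5,19.5],0],
])

```text
clock: 3.02
eef_pos: [0.3524, 0.3746, 0.4305]
ee_rot: [136.9, -69.5, 102.1]
contact_force: [-0.9, 0.5, 0.1]
width: 0.0002
```

```bash
python3 w.py
```

```text
t 3.02 q [ 27.5  19.9 117.4 132.9  40.7 -73.4] tcp [0.3524 0.3746 0.4305] tip [0.4481 0.5222 0.3839] az 57.1 T 14.8 F [-0.94  0.54  0.11] M [-0.51  0.36  0.05] w 0.0002
start idx 287 dev 0.1
idx 347 q [ 28.  20. 117. 172.  41. -83.] tip [0.541 0.441 0.429]
[[[0.003, 0.01, -0.0], [-4.7, 1.6, 3.8], 0], [[0.005, 0.02, -0.002], [-9.6, 2.9, 7.6], 0], [[0.005, 0.031, -0.004], [-14.5, 4.0, 11.5], 0], [[0.005, 0.041, -0.007], [-19.4, 5.0, 15.4], 0], [[0.003, 0.051, -0.011], [-24.4, 5.7, 19.3], 0]]
```

Request:
drive_tool([
  [[0.003,0.01,0],[-4.5,1.5,4],0],
  [[0.005,0.02,-0.002],[-9.5,3,7.5],0],
  [[0.005,0.031,-0.004],[-14.5,4,11.5],0],
  [[0.005,0.041,-0.007],[-19.5,5,15.5],0],
  [[0.003,0.051,-0.011],[-24.5,5.5,19.5],0],
])

```text
clock: 3.43
eef_pos: [0.3899, 0.3421, 0.4482]
ee_rot: [-170.1, -83.5, 22.9]
contact_force: [0.7, -0.1, 0.5]
width: 0.0004
```

```bash
cat >> h.py <<'E'
a_=np.radians(-9.3);X=np.array([np.cos(a_),np.sin(a_),0]);Y=np.array([-X[1],X[0],0]);Z=np.array([0,0,1.]);pin=np.array([.5707,.222,.073])
def toolf(az,T): return tool(az,T)@np.diag([-1,-1,1])
def loc(p): d=np.array(p)-pin;return np.array([d@X,d@Y,d[2]])
def wp(l,az,T,q0):
    R=toolf(az,T);q,c=ik(pin+l[0]*X+l[1]*Y+l[2]*Z-.182*R[:,2],R,PK,q0)
    if c>.002:print('IK cost',c)
    return q
E
cat > w2.py <<'E'
from h import *
s=show();print('loc tip',loc(s['eef_pos']+.182*Ro.from_euler('xyz',s['ee_rot'],degrees=True).as_matrix()[:,2]).round(3))
g=[28,40,115,212,45,-98]
# high pre-pose in front of the flag, then lowered, tip 60 mm in front of pin (35 mm before flag edge), then under
A=wp([-.09,.07,.15],-3,32,g);B=wp([-.075,.066,-.005],-3,32,A)
print(A,B);rows([[27.6,19.9,117.4,172,41,-83],A,B],s=s)
E
python3 w2.py
```

```text
t 3.43 q [ 27.7  19.9 117.4 172.2  41.1 -83.5] tcp [0.3899 0.3421 0.4482] tip [0.5419 0.4402 0.4279] az 32.8 T 6.4 F [ 0.75 -0.14  0.53] M [-0.47  0.62  0.01] w 0.0004
loc tip [-0.064  0.211  0.355]
[  37.4   30.2  121.4  240.2   39.3 -119.2] [ 35.4  53.4 122.3 220.2  54.6 -93.3]
start idx 2 dev 0.3
idx 192 q [  34.   27.  120.  217.   40. -107.] tip [0.535 0.353 0.299]
[[[-0.016, 0.002, -0.001], [-4.8, -1.9, 2.4], 0], [[-0.032, 0.003, -0.003], [-9.5, -4.2, 4.2], 0], [[-0.049, 0.004, -0.006], [-14.2, -6.9, 5.7], 0], [[-0.067, 0.004, -0.011], [-18.8, -10.1, 7.0], 0], [[-0.086, 0.004, -0.018], [-23.4, -13.7, 8.2], 0]]
```

Request:
drive_tool([
  [[-0.016,0.002,-0.001],[-5,-2,2.5],0],
  [[-0.032,0.003,-0.003],[-9.5,-4,4],0],
  [[-0.049,0.004,-0.006],[-14,-7,5.5],0],
  [[-0.067,0.004,-0.011],[-19,-10,7],0],
  [[-0.086,0.004,-0.018],[-23.5,-13.5,8],0],
])

```text
clock: 3.85
eef_pos: [0.3679, 0.3251, 0.3639]
ee_rot: [-171.0, -68.5, -0.6]
contact_force: [1.0, -0.6, -1.1]
width: 0.0008
```

```bash
python3 w2.py; python3 -c "
from station import vision;print(vision.get_calibration('wrist')['mount'].round(3))"
```

```text
t 3.85 q [  34.2   26.8  120.2  217.9   40.2 -107.5] tcp [0.3679 0.3251 0.3639] tip [0.5354 0.3518 0.2979] az 9.0 T 21.3 F [ 1.01 -0.59 -1.08] M [-0.08  0.71 -0.02] w 0.0008
loc tip [-0.056  0.122  0.225]
[  37.4   30.2  121.4  240.2   39.3 -119.2] [ 35.4  53.4 122.3 220.2  54.6 -93.3]
start idx 194 dev 0.3
idx 358 q [  36.   45.  122.  228.   49. -103.] tip [0.508 0.298 0.128]
[[[-0.02, 0.004, -0.004], [-4.4, -4.1, 1.0], 0], [[-0.041, 0.008, -0.009], [-8.9, -8.2, 1.6], 0], [[-0.074, 0.013, 0.003], [-12.0, -10.3, 1.5], 0], [[-0.105, 0.016, 0.021], [-12.6, -10.1, 1.2], 0], [[-0.136, 0.02, 0.036], [-12.5, -10.0, 1.1], 0]]
[[-0.001 -0.967 -0.256  0.07 ]
 [ 1.    -0.001  0.001 -0.   ]
 [-0.001 -0.256  0.967  0.02 ]
 [ 0.     0.     0.     1.   ]]
```

Request:
drive_tool([
  [[-0.02,0.004,-0.004],[-4.5,-4,1],0],
  [[-0.041,0.008,-0.009],[-9,-8,1.5],0],
  [[-0.074,0.013,0.003],[-12,-10,1.5],0],
  [[-0.105,0.016,0.021],[-12.5,-10,1],0],
  [[-0.136,0.02,0.036],[-12.5,-10,1],0],
])

```text
clock: 4.27
eef_pos: [0.354, 0.3119, 0.2223]
ee_rot: [177.6, -58.5, -1.7]
contact_force: [1.0, -0.7, -0.2]
width: 0.0006
```

```bash
python3 w2.py
python3 - <<'E'
from h import *
for n in("side","wrist","top"):
    p,d=vision.get_image(n);cv2.imwrite(f"pics/{n}1.png",p[...,::-1])
E
```

```text
t 4.27 q [  36.2   44.4  122.3  227.6   49.  -102.9] tcp [0.354  0.3119 0.2223] tip [0.5088 0.2995 0.1274] az -4.6 T 31.4 F [ 0.97 -0.74 -0.2 ] M [ 0.06  0.61 -0.06] w 0.0006
loc tip [-0.074  0.067  0.054]
[  37.4   30.2  121.4  240.2   39.3 -119.2] [ 35.4  53.4 122.3 220.2  54.6 -93.3]
start idx 358 dev 0.4
idx 399 q [ 35.  53. 122. 220.  55. -93.] tip [0.507 0.299 0.068]
[[[-0.03, 0.002, 0.019], [0.6, -0.3, 0.3], 0], [[-0.05, 0.003, 0.029], [1.4, -0.6, 0.6], 0], [[-0.05, 0.003, 0.029], [1.4, -0.6, 0.6], 0], [[-0.05, 0.003, 0.029], [1.4, -0.6, 0.6], 0], [[-0.05, 0.003, 0.029], [1.4, -0.6, 0.6], 0]]
```

View pics/wrist1.png

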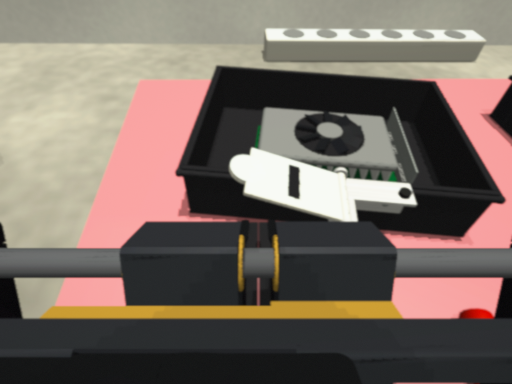

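View pics/side1.png

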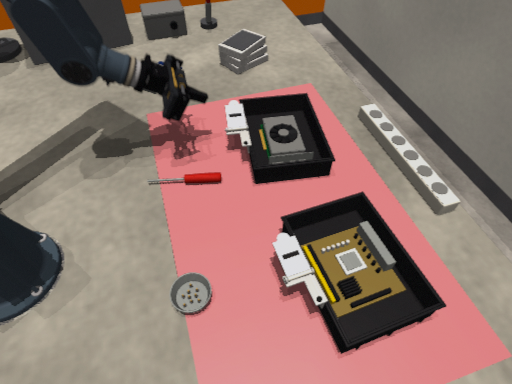

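```bash
cat > w3.py <<'E'
from h import *
import sys
def go(ls,az=-3,T=32):
    from station import monitor
    s=show();R0=Ro.from_euler('xyz',s['ee_rot'],degrees=True).as_matrix()
    print('loc tip',loc(s['eef_pos']+.182*R0[:,2]).round(3))
    out=[];q=s['q']
    for l in ls:
        R=toolf(az,T);p=pin+l[0]*X+l[1]*Y+l[2]*Z-.182*R[:,2]
        q2=wp(l,az,T,q);print(q2,np.abs(q2-q).max().round(1));q=q2
        out.append([[float(v) for v in (R0.T@(p-s['eef_pos'])).round(4)],[float(v) for v in np.degrees(Ro.from_matrix(R0.T@R).as_rotvec()).round(1)],0])
    print(out)
E
python3 - <<'E'
from w3 import *
go([[-.075,.066,.03],[-.075,.066,.005],[-.075,.066,-.018],[-.06,.066,-.018],[-.05,.066,-.018]])
E
```

```text
t 4.42 q [  36.2   44.7  122.4  227.9   48.8 -103.3] tcp [0.3535 0.3107 0.2196] tip [0.5074 0.2973 0.1234] az -5.0 T 31.9 F [ 0.12 -0.33  0.26] M [ 0.04  0.64 -0.05] w 0.0005
loc tip [-0.075  0.064  0.05 ]
[ 35.4  48.2 122.7 222.6  51.1 -97.2] 6.1
[ 35.4  51.9 122.4 220.8  53.6 -94.4] 3.7
[ 35.4  55.3 122.  219.5  55.9 -92.1] 3.4
[ 33.8  55.  120.9 218.5  54.8 -93. ] 1.6
[ 32.9  54.9 120.1 217.9  54.  -93.6] 0.9
[[[-0.0172, 0.0028, 0.0107], [1.7, -0.1, 1.0], 0], [[-0.0384, 0.002, 0.0239], [1.7, -0.1, 1.0], 0], [[-0.058, 0.0013, 0.036], [1.7, -0.1, 1.0], 0], [[-0.0501, 0.0027, 0.0487], [1.7, -0.1, 1.0], 0], [[-0.0449, 0.0037, 0.0572], [1.7, -0.1, 1.0], 0]]
```

Request:
drive_tool([
  [[-0.017,0.003,0.011],[1.7,0,1],0],
  [[-0.038,0.002,0.024],[1.7,0,1],0],
  [[-0.058,0.001,0.036],[1.7,0,1],0],
  [[-0.05,0.003,0.049],[1.7,0,1],0],
  [[-0.045,0.004,0.057],[1.7,0,1],0],
])

```text
clock: 4.83
eef_pos: [0.3788, 0.3034, 0.1535]
ee_rot: [-179.9, -58.3, -3.1]
contact_force: [1.0, 0.1, 0.2]
width: 0.0004
```

Run:
```python
from w3 import *
go([[-.042,.066,-.018],[-.034,.066,-.018],[-.026,.066,-.018],[-.018,.066,-.018],[-.010,.066,-.018]])
p,d=vision.get_image("side");cv2.imwrite("pics/side2.png",cv2.resize(p[80:200,150:310,::-1],None,fx=4,fy=4))
```

```text
t 4.83 q [ 32.8  54.2 120.8 217.7  54.2 -93.6] tcp [0.3788 0.3034 0.1535] tip [0.5334 0.2956 0.0578] az -2.9 T 31.7 F [1.01 0.08 0.24] M [0.   0.64 0.03] w 0.0004
loc tip [-0.049  0.067 -0.015]
[ 32.1  54.7 119.5 217.4  53.4 -94.1] 1.3
[ 31.4  54.6 118.9 217.   52.7 -94.6] 0.7
[ 30.6  54.5 118.2 216.6  52.  -95.1] 0.8
[ 29.9  54.4 117.6 216.2  51.4 -95.6] 0.7
[ 29.2  54.3 116.9 215.8  50.7 -96.1] 0.7
[[[0.002, 0.0011, 0.0071], [-0.1, -0.3, -0.0], 0], [[0.0062, 0.0019, 0.0139], [-0.1, -0.3, -0.0], 0], [[0.0103, 0.0028, 0.0206], [-0.1, -0.3, -0.0], 0], [[0.0145, 0.0037, 0.0274], [-0.1, -0.3, -0.0], 0], [[0.0187, 0.0046, 0.0342], [-0.1, -0.3, -0.0], 0]]
```

View pics/side2.png

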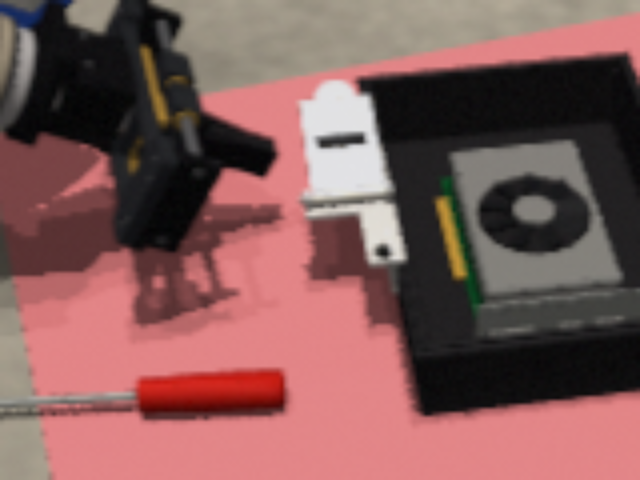

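Request:
drive_tool([
  [[0.001,0.001,0.007],[0,0,0],0],
  [[0.005,0.002,0.014],[0,0,0],0],
  [[0.009,0.003,0.021],[0,0,0],0],
  [[0.013,0.004,0.027],[0,0,0],0],
  [[0.017,0.004,0.034],[0,0,0],0],
])

```text
clock: 5.3
eef_pos: [0.419, 0.2971, 0.1519]
ee_rot: [-179.5, -58.6, -3.5]
contact_force: [-1.0, -0.0, 0.8]
width: 0.0006
```

Run:
```python
from w3 import *
show()
for n in("wrist","side"):
    p,d=vision.get_image(n);cv2.imwrite(f"pics/{n}3.png",p[...,::-1] if n=="wrist" else cv2.resize(p[80:200,150:310,::-1],None,fx=4,fy=4))
# sweep design: finger box axis at flag-normal offset h below underside, radius rr
import numpy as np
def sw(th,rr=.062,h=.024,x=-.010):
    t=np.radians(th);return [x,rr*np.cos(t)+h*np.sin(t),rr*np.sin(t)-h*np.cos(t)]
for th in range(0,181,15): print(th,np.round(sw(th),4))
```

```text
t 5.3 q [ 29.2  53.9 117.4 215.5  51.3 -95.6] tcp [0.419  0.2971 0.1519] tip [0.5741 0.2892 0.057 ] az -2.9 T 31.4 F [-0.95 -0.04  0.85] M [-0.02  0.63 -0.02] w 0.0006
0 [-0.01   0.062 -0.024]
15 [-0.01    0.0661 -0.0071]
30 [-0.01    0.0657  0.0102]
45 [-0.01    0.0608  0.0269]
60 [-0.01    0.0518  0.0417]
75 [-0.01    0.0392  0.0537]
90 [-0.01   0.024  0.062]
105 [-0.01    0.0071  0.0661]
120 [-0.01   -0.0102  0.0657]
135 [-0.01   -0.0269  0.0608]
150 [-0.01   -0.0417  0.0518]
165 [-0.01   -0.0537  0.0392]
180 [-0.01  -0.062  0.024]
```

View pics/side3.png

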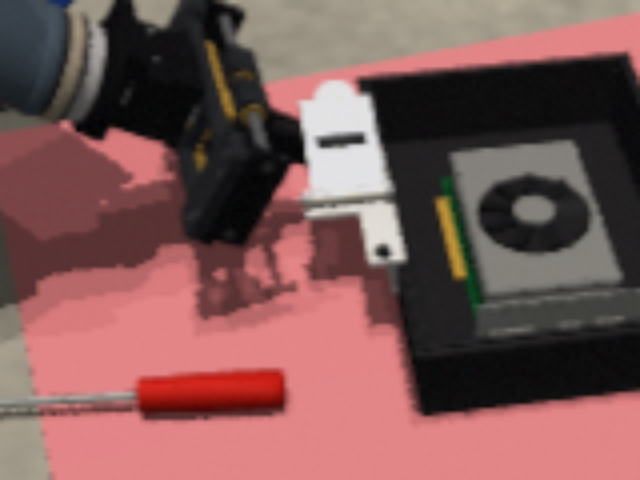

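View pics/wrist3.png

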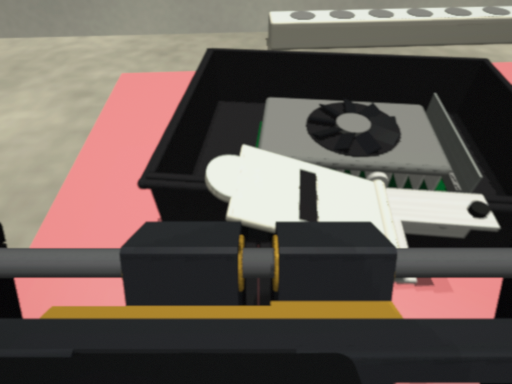

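```bash
cat >> w3.py <<'E'
def sw(th,x=-.010):
    t=np.radians(th);n=np.array([-np.sin(t),np.cos(t)]);e=np.array([np.cos(t),np.sin(t)])
    if th<=90: r=.052+.023*np.clip((th-16)/74,0,1);c=r*e-.002*n;a=c+[.017,-.022]
    else: r=.045+.017*min((th-90)/80,1);c=r*e-.002*n;a=c+[.017-.002*min((th-90)/60,1),.008]
    return [x,a[0],a[1]]
if __name__=="__main__":
    go([sw(float(t)) for t in sys.argv[1:6]])
E
python3 w3.py 10 14 18 22 26
```

```text
t 5.4 q [ 29.2  54.  117.3 215.5  51.4 -95.6] tcp [0.4199 0.2972 0.1516] tip [0.5751 0.2892 0.057 ] az -3.0 T 31.3 F [-0.56  0.86 -0.38] M [0.   0.66 0.04] w 0.0005
loc tip [-0.006  0.067 -0.016]
[ 29.5  53.9 116.6 216.4  50.2 -96.6] 1.2
[ 29.4  53.4 116.8 216.5  49.9 -96.9] 0.5
[ 29.4  52.9 116.9 216.7  49.6 -97.2] 0.5
[ 29.4  52.3 117.  216.9  49.2 -97.6] 0.6
[ 29.4  51.8 117.1 217.1  48.8 -97.9] 0.5
[[[0.0013, -0.002, -0.0034], [-0.0, -0.7, -0.3], 0], [[0.0044, -0.0014, -0.0053], [-0.0, -0.7, -0.3], 0], [[0.0075, -0.0011, -0.0073], [-0.0, -0.7, -0.3], 0], [[0.0109, -0.0012, -0.0093], [-0.0, -0.7, -0.3], 0], [[0.0143, -0.0009, -0.0115], [-0.0, -0.7, -0.3], 0]]
```

Request:
drive_tool([
  [[0.001,-0.002,-0.003],[0,0,0],0],
  [[0.004,-0.001,-0.005],[0,0,0],0],
  [[0.008,-0.001,-0.007],[0,0,0],0],
  [[0.011,-0.001,-0.009],[0,0,0],0],
  [[0.014,-0.001,-0.011],[0,0,0],0],
])

```text
clock: 5.82
eef_pos: [0.4172, 0.2982, 0.1695]
ee_rot: [-179.5, -58.6, -3.6]
contact_force: [0.1, -0.2, -1.2]
width: 0.0009
```

```bash
python3 w3.py 30 34 38 42 46;  python3 - <<'E'
from h import *
p,d=vision.get_image("wrist");cv2.imwrite(f"pics/wrist4.png",p[...,::-1])
E
```

```text
t 5.82 q [ 29.4  51.5 117.8 216.8  49.8 -97.2] tcp [0.4172 0.2982 0.1695] tip [0.5723 0.2902 0.0747] az -3.0 T 31.4 F [ 0.11 -0.21 -1.16] M [-0.02  0.91 -0.04] w 0.0009
loc tip [-0.009  0.068  0.002]
[ 29.3  51.3 117.2 217.3  48.5 -98.2] 1.3
[ 29.2  50.7 117.4 217.4  48.2 -98.5] 0.6
[ 29.1  50.2 117.6 217.4  47.9 -98.8] 0.5
[ 28.9  49.6 117.8 217.4  47.6 -99. ] 0.6
[ 28.7  49.1 118.1 217.3  47.4 -99.2] 0.5
[[[0.0039, 0.0006, -0.002], [-0.0, -0.6, -0.3], 0], [[0.0074, 0.0015, -0.0042], [-0.0, -0.6, -0.3], 0], [[0.0108, 0.0027, -0.0065], [-0.0, -0.6, -0.3], 0], [[0.0142, 0.0043, -0.0087], [-0.0, -0.6, -0.3], 0], [[0.0175, 0.0062, -0.011], [-0.0, -0.6, -0.3], 0]]
```

View pics/wrist4.png

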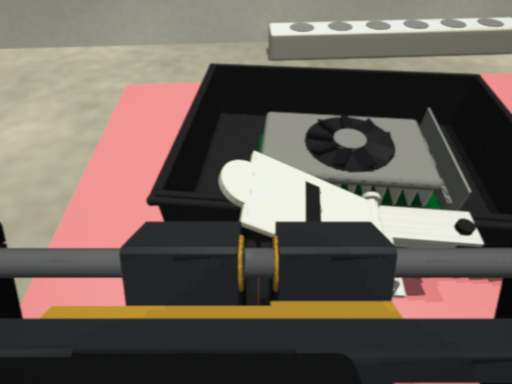

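Request:
drive_tool([
  [[0.004,0.0005,-0.002],[0,0,0],0],
  [[0.0075,0.0015,-0.004],[0,0,0],0],
  [[0.011,0.003,-0.0065],[0,0,0],0],
  [[0.014,0.004,-0.0085],[0,0,0],0],
  [[0.0175,0.006,-0.011],[0,0,0],0],
])

```text
clock: 6.28
eef_pos: [0.4167, 0.2922, 0.1913]
ee_rot: [-179.4, -58.7, -3.6]
contact_force: [-1.2, -0.1, -1.5]
width: 0.0002
```

```bash
python3 w3.py 50 54 58 62 66
```

```text
t 6.28 q [ 28.7  48.7 118.6 217.   48.2 -98.5] tcp [0.4167 0.2922 0.1913] tip [0.5721 0.2842 0.0967] az -2.9 T 31.3 F [-1.23 -0.06 -1.45] M [0.03 0.76 0.05] w 0.0002
loc tip [-0.009  0.062  0.024]
[ 28.5  48.5 118.4 217.1  47.1 -99.3] 1.1
[ 28.2  48.  118.7 216.9  47.  -99.4] 0.5
[ 27.8  47.5 119.  216.6  46.8 -99.4] 0.5
[ 27.5  47.1 119.4 216.2  46.7 -99.4] 0.4
[ 27.1  46.6 119.9 215.8  46.6 -99.3] 0.5
[[[0.0022, 0.0025, -0.0018], [-0.1, -0.7, -0.3], 0], [[0.0053, 0.0051, -0.0041], [-0.1, -0.7, -0.3], 0], [[0.0083, 0.008, -0.0062], [-0.1, -0.7, -0.3], 0], [[0.0111, 0.0113, -0.0084], [-0.1, -0.7, -0.3], 0], [[0.0137, 0.0148, -0.0104], [-0.1, -0.7, -0.3], 0]]
```

Request:
drive_tool([
  [[0.002,0.0025,-0.002],[0,0,0],0],
  [[0.0055,0.005,-0.004],[0,0,0],0],
  [[0.0085,0.008,-0.006],[0,0,0],0],
  [[0.011,0.0115,-0.0085],[0,0,0],0],
  [[0.0135,0.015,-0.0105],[0,0,0],0],
])

```text
clock: 6.7
eef_pos: [0.414, 0.2769, 0.2086]
ee_rot: [-179.4, -58.7, -3.6]
contact_force: [-0.5, -0.0, -0.6]
width: 0.0008
```

```bash
python3 w3.py 70 74 78 82 86
python3 - <<'E'
from h import *
p,d=vision.get_image("wrist");cv2.imwrite(f"pics/wrist5.png",p[...,::-1])
E
```

```text
t 6.7 q [ 27.   46.4 120.5 215.3  47.6 -98.5] tcp [0.414  0.2769 0.2086] tip [0.5693 0.2689 0.1141] az -2.9 T 31.3 F [-0.54 -0.01 -0.58] M [0.04 0.72 0.03] w 0.0008
loc tip [-0.009  0.046  0.041]
[ 26.6  46.2 120.3 215.2  46.6 -99.1] 1.0
[ 26.1  45.8 120.8 214.6  46.6 -98.9] 0.6
[ 25.6  45.5 121.3 213.9  46.7 -98.7] 0.7
[ 25.1  45.2 121.8 213.2  46.8 -98.3] 0.7
[ 24.4  44.9 122.4 212.3  47.  -98. ] 0.9
[[[0.0023, 0.0033, -0.0017], [-0.1, -0.7, -0.3], 0], [[0.0045, 0.0075, -0.0035], [-0.1, -0.7, -0.3], 0], [[0.0064, 0.0119, -0.0053], [-0.1, -0.7, -0.3], 0], [[0.0081, 0.0165, -0.0069], [-0.1, -0.7, -0.3], 0], [[0.0094, 0.0214, -0.0083], [-0.1, -0.7, -0.3], 0]]
```

View pics/wrist5.png

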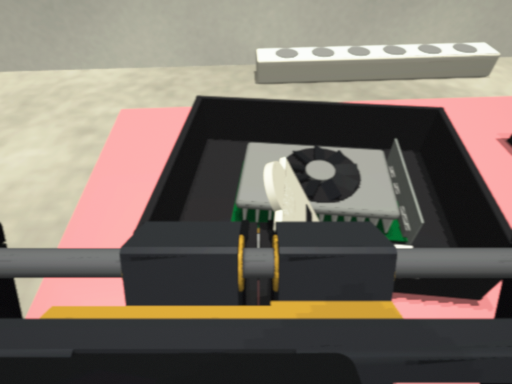

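The flag is nearly upright around (290,195), riding ahead of the finger. Continuing.

Request:
drive_tool([
  [[0.0025,0.0035,-0.0015],[0,0,0],0],
  [[0.0045,0.0075,-0.0035],[0,0,0],0],
  [[0.0065,0.012,-0.0055],[0,0,0],0],
  [[0.008,0.0165,-0.007],[0,0,0],0],
  [[0.0095,0.0215,-0.0085],[0,0,0],0],
])

```text
clock: 7.17
eef_pos: [0.4102, 0.2545, 0.2217]
ee_rot: [-179.4, -58.7, -3.7]
contact_force: [0.1, 0.4, -0.1]
width: 0.0005
```

```bash
python3 w3.py 92 97 102 107 112
```

```text
t 7.17 q [ 24.4  44.6 123.1 211.9  48.  -97.2] tcp [0.4102 0.2545 0.2217] tip [0.5656 0.2464 0.1273] az -3.0 T 31.2 F [ 0.1   0.35 -0.1 ] M [0.04 0.7  0.02] w 0.0005
loc tip [-0.009  0.023  0.054]
[ 23.6  44.7 123.1 211.1  47.3 -97.4] 0.8
[ 23.1  44.6 123.6 210.3  47.6 -97. ] 0.8
[ 22.5  44.6 124.1 209.5  47.9 -96.6] 0.8
[ 21.9  44.6 124.6 208.6  48.3 -96.1] 0.9
[ 21.3  44.7 125.1 207.6  48.8 -95.6] 1.0
[[[0.0009, 0.0057, -0.001], [-0.0, -0.8, -0.4], 0], [[0.0014, 0.0099, -0.0019], [-0.0, -0.8, -0.4], 0], [[0.0017, 0.0143, -0.0026], [-0.0, -0.8, -0.4], 0], [[0.0016, 0.0188, -0.0031], [-0.0, -0.8, -0.4], 0], [[0.0011, 0.0234, -0.0034], [-0.0, -0.8, -0.4], 0]]
```

Request:
drive_tool([
  [[0.001,0.0055,-0.001],[0,0,0],0],
  [[0.0015,0.01,-0.002],[0,0,0],0],
  [[0.0015,0.0145,-0.0025],[0,0,0],0],
  [[0.0015,0.019,-0.003],[0,0,0],0],
  [[0.001,0.0235,-0.0035],[0,0,0],0],
])

```text
clock: 7.58
eef_pos: [0.4065, 0.2307, 0.2243]
ee_rot: [-179.4, -58.8, -3.7]
contact_force: [-0.4, 0.3, -1.1]
width: 0.0005
```

```bash
python3 w3.py 117 122 127 132 137
python3 - <<'E'
from h import *
p,d=vision.get_image("wrist");cv2.imwrite(f"pics/wrist6.png",p[...,::-1])
E
```

```text
t 7.58 q [ 21.2  44.5 125.7 207.3  49.9 -94.9] tcp [0.4065 0.2307 0.2243] tip [0.562  0.2227 0.1299] az -3.0 T 31.2 F [-0.45  0.27 -1.06] M [0.03 0.7  0.07] w 0.0005
loc tip [-0.009 -0.001  0.057]
[ 20.7  44.9 125.6 206.6  49.3 -95. ] 0.7
[ 20.   45.1 126.1 205.7  50.  -94.5] 0.9
[ 19.4  45.5 126.6 204.7  50.7 -93.9] 1.0
[ 18.7  45.9 127.1 203.7  51.5 -93.3] 1.0
[ 18.1  46.4 127.5 202.7  52.4 -92.8] 1.0
[[[-0.0008, 0.0042, -0.0], [-0.0, -0.8, -0.4], 0], [[-0.002, 0.0088, 0.0001], [-0.0, -0.8, -0.4], 0], [[-0.0036, 0.0134, 0.0005], [-0.0, -0.8, -0.4], 0], [[-0.0055, 0.018, 0.0011], [-0.0, -0.8, -0.4], 0], [[-0.0079, 0.0224, 0.002], [-0.0, -0.8, -0.4], 0]]
```

View pics/wrist6.png

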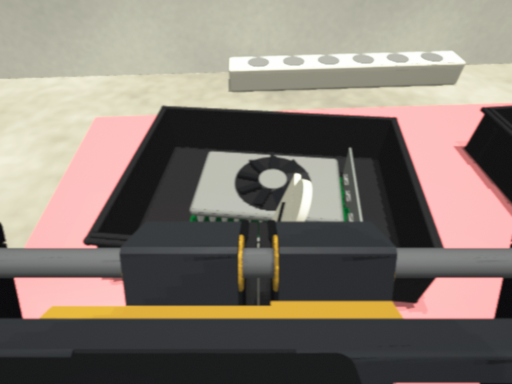

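Request:
drive_tool([
  [[-0.001,0.004,0],[0,0,0],0],
  [[-0.002,0.009,0],[0,0,0],0],
  [[-0.0035,0.0135,0.0005],[0,0,0],0],
  [[-0.0055,0.018,0.001],[0,0,0],0],
  [[-0.008,0.0225,0.002],[0,0,0],0],
])

```text
clock: 8.05
eef_pos: [0.4025, 0.2074, 0.216]
ee_rot: [-179.4, -58.7, -3.8]
contact_force: [-0.6, -0.1, -0.4]
width: 0.0006
```

```bash
python3 w3.py 142 147 152 157 162
```

```text
t 8.05 q [ 18.   46.3 128.3 202.4  53.7 -92.1] tcp [0.4025 0.2074 0.216 ] tip [0.5578 0.1991 0.1215] az -3.1 T 31.3 F [-0.55 -0.1  -0.41] M [0.03 0.64 0.1 ] w 0.0006
loc tip [-0.009 -0.025  0.049]
[ 17.5  47.  128.  201.7  53.3 -92.2] 0.7
[ 16.9  47.6 128.4 200.8  54.3 -91.7] 1.0
[ 16.3  48.3 128.8 199.9  55.3 -91.2] 1.0
[ 15.8  49.1 129.1 199.2  56.3 -90.7] 1.0
[ 15.3  50.  129.4 198.5  57.4 -90.2] 1.1
[[[-0.0021, 0.003, 0.0012], [0.0, -0.7, -0.4], 0], [[-0.0051, 0.007, 0.0025], [0.0, -0.7, -0.4], 0], [[-0.0085, 0.0108, 0.0041], [0.0, -0.7, -0.4], 0], [[-0.0122, 0.0141, 0.0059], [0.0, -0.7, -0.4], 0], [[-0.0161, 0.0171, 0.008], [0.0, -0.7, -0.4], 0]]
```

Request:
drive_tool([
  [[-0.002,0.003,0.001],[0,0,0],0],
  [[-0.005,0.007,0.0025],[0,0,0],0],
  [[-0.0085,0.011,0.004],[0,0,0],0],
  [[-0.012,0.014,0.006],[0,0,0],0],
  [[-0.016,0.017,0.008],[0,0,0],0],
])

```text
clock: 8.47
eef_pos: [0.4, 0.1902, 0.1976]
ee_rot: [-179.4, -58.7, -3.8]
contact_force: [-0.1, 0.1, 0.9]
width: 0.0005
```

```bash
python3 w3.py 165 168 171 174 176
python3 - <<'E'
from h import *
for n in("wrist","top"):
    p,d=vision.get_image(n);cv2.imwrite(f"pics/{n}7.png",p[...,::-1])
E
```

```text
t 8.47 q [ 15.3  49.8 130.  198.4  58.6 -89.7] tcp [0.4    0.1902 0.1976] tip [0.5554 0.1819 0.1032] az -3.1 T 31.3 F [-0.13  0.08  0.85] M [0.03 0.62 0.01] w 0.0005
loc tip [-0.009 -0.042  0.03 ]
[ 15.1  50.5 129.5 198.1  58.  -90. ] 0.7
[ 14.9  51.1 129.6 197.7  58.7 -89.7] 0.7
[ 14.7  51.6 129.7 197.4  59.3 -89.5] 0.6
[ 14.6  52.2 129.7 197.3  59.8 -89.3] 0.6
[ 14.6  52.6 129.7 197.2  60.2 -89.2] 0.4
[[[-0.0022, 0.0013, 0.001], [0.1, -0.7, -0.4], 0], [[-0.0048, 0.0028, 0.0024], [0.1, -0.7, -0.4], 0], [[-0.0075, 0.0039, 0.0039], [0.1, -0.7, -0.4], 0], [[-0.0103, 0.0045, 0.0055], [0.1, -0.7, -0.4], 0], [[-0.0121, 0.0047, 0.0066], [0.1, -0.7, -0.4], 0]]
```

View pics/wrist7.png

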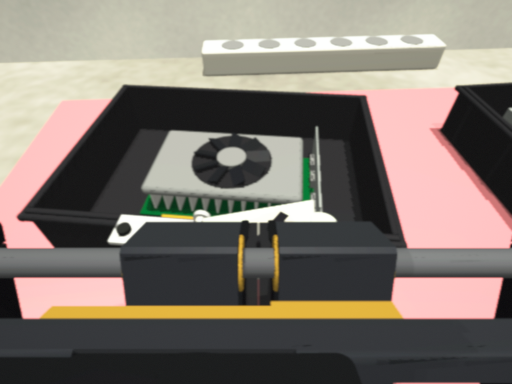

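View pics/top7.png

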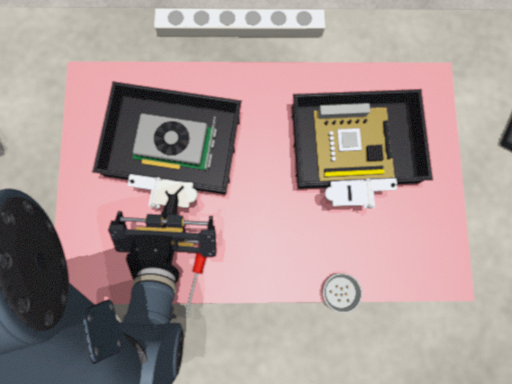

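Request:
drive_tool([
  [[-0.002,0.0015,0.001],[0,0,0],0],
  [[-0.005,0.003,0.0025],[0,0,0],0],
  [[-0.0075,0.004,0.004],[0,0,0],0],
  [[-0.01,0.0045,0.0055],[0,0,0],0],
  [[-0.012,0.0045,0.0065],[0,0,0],0],
])

```text
clock: 8.98
eef_pos: [0.399, 0.1856, 0.1831]
ee_rot: [-179.5, -58.6, -3.8]
contact_force: [0.1, -0.4, 0.8]
width: 0.0003
```

```bash
python3 w3.py 178 180 181 182 183
python3 - <<'E'
from h import *
for n in("wrist","side"):
    p,d=vision.get_image(n);cv2.imwrite(f"pics/{n}8.png",p[...,::-1] if n=="wrist" else cv2.resize(p[80:200,150:310,::-1],None,fx=4,fy=4))
E
```

```text
t 8.98 q [ 14.6  52.4 130.4 197.3  61.3 -88.7] tcp [0.399  0.1856 0.1831] tip [0.5541 0.177  0.0883] az -3.2 T 31.4 F [ 0.09 -0.4   0.79] M [0.   0.61 0.05] w 0.0003
loc tip [-0.009 -0.047  0.015]
[ 14.5  53.  129.7 197.1  60.5 -89.1] 0.8
[ 14.5  53.3 129.7 197.   60.9 -89. ] 0.4
[ 14.5  53.5 129.7 197.   61.  -88.9] 0.2
[ 14.5  53.7 129.6 196.9  61.2 -88.9] 0.2
[ 14.5  53.9 129.6 196.9  61.3 -88.8] 0.2
[[[-0.0012, 0.0001, 0.0009], [0.1, -0.6, -0.4], 0], [[-0.0031, 0.0003, 0.002], [0.1, -0.6, -0.4], 0], [[-0.004, 0.0003, 0.0026], [0.1, -0.6, -0.4], 0], [[-0.0049, 0.0003, 0.0031], [0.1, -0.6, -0.4], 0], [[-0.0058, 0.0003, 0.0037], [0.1, -0.6, -0.4], 0]]
```

View pics/side8.png

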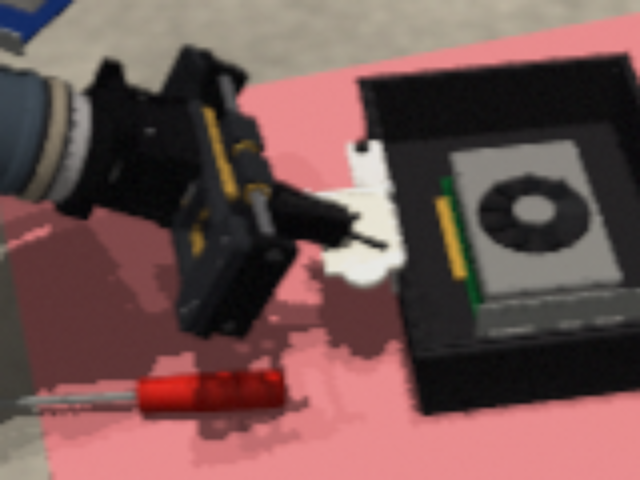

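Request:
drive_tool([
  [[-0.001,0,0.0005],[0,0,0],0],
  [[-0.002,0,0.001],[0,0,0],0],
  [[-0.003,0,0.002],[0,0,0],0],
  [[-0.004,0,0.0025],[0,0,0],0],
  [[-0.004,0,0.0025],[0,0,0],0],
])

```text
clock: 9.5
eef_pos: [0.3989, 0.1857, 0.1786]
ee_rot: [-179.5, -58.7, -3.7]
contact_force: [-1.4, 0.4, 3.6]
width: 0.0006
```

```bash
python3 -c "
from h import *
s=show();print(loc(s['eef_pos']+.182*Ro.from_euler('xyz',s['ee_rot'],degrees=True).as_matrix()[:,2]).round(4))"
```

```text
t 9.5 q [ 14.6  53.2 130.4 197.2  62.  -88.5] tcp [0.3989 0.1857 0.1786] tip [0.5542 0.1771 0.084 ] az -3.1 T 31.3 F [-1.43  0.41  3.62] M [-0.08  0.19 -0.03] w 0.0006
[-0.0091 -0.0469  0.011 ]
```

Request:
drive_tool([
  [[0.006,0,-0.004],[0,0,0],0],
  [[0.018,0,-0.011],[0,0,0],0],
  [[0.036,0,-0.022],[0,0,0],0],
  [[0.05,0,-0.045],[0,0,0],0],
  [[0.06,0,-0.07],[0,0,0],0],
])

```text
clock: 9.92
eef_pos: [0.3709, 0.1868, 0.2674]
ee_rot: [-179.4, -58.8, -3.8]
contact_force: [0.0, -0.5, 0.2]
width: 0.0003
```

Run:
```python
from h import *
show()
for n in("wrist","side","top"):
    p,d=vision.get_image(n);np.savez(n+"9.npz",p=p,d=d)
    cv2.imwrite(f"pics/{n}9.png",p[...,::-1] if n=="wrist" else cv2.resize(p[80:200,150:310,::-1] if n=="side" else p[75:220,85:250,::-1],None,fx=4,fy=4))
for n in("top","side"):
    q=np.load(n+"9.npz");d=q['d'];p=q['p'];hsv=cv2.cvtColor(p,cv2.COLOR_RGB2HSV); f,cx,cy,R,t=cam(n)
    m=((hsv[...,1]<60)&(hsv[...,2]>175)&(d>0))
    v,u=np.nonzero(m);z=d[v,u];P=(np.c_[(u-cx)/f*z,(v-cy)/f*z,z]-t)@R
    l=(P-pin)@np.c_[X,Y,Z];k=(abs(l[:,0])<.03)&(l[:,1]<-.015)&(l[:,1]>-.1)&(abs(l[:,2])<.05);l=l[k]
    A=np.c_[l[:,:2],np.ones(len(l))];c=np.linalg.lstsq(A,l[:,2],rcond=None)[0];print(n,len(l),'z=',c.round(4),'tilt',np.degrees(np.arctan(c[1])).round(2),'ymin',np.percentile(l[:,1],1))
```

```text
t 9.92 q [ 16.2  38.3 133.3 201.4  50.9 -93.2] tcp [0.3709 0.1868 0.2674] tip [0.5262 0.1782 0.173 ] az -3.2 T 31.2 F [ 0.04 -0.5   0.18] M [-0.04  0.62 -0.01] w 0.0003
top 724 z= [-0.059  -0.0012  0.0015] tilt -0.07 ymin -0.08860646699264335
side 311 z= [-0.0366 -0.007   0.0023] tilt -0.4 ymin -0.09005702653471125
```

View pics/wrist9.png

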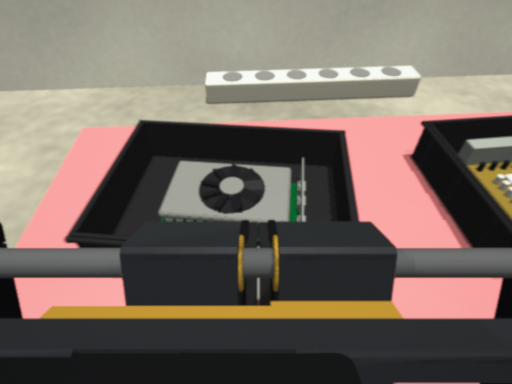

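View pics/side9.png

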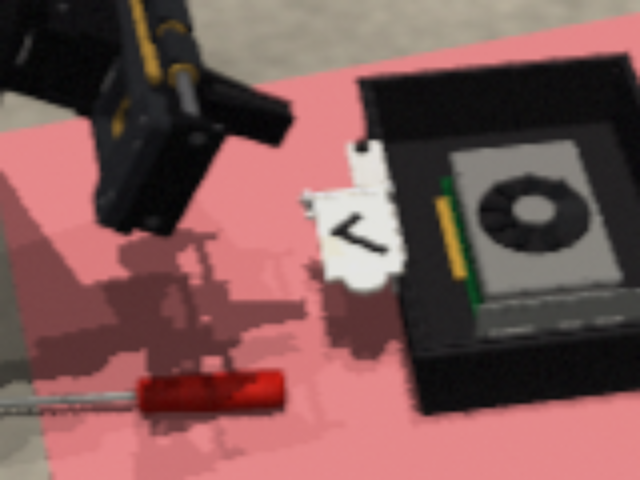

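View pics/top9.png

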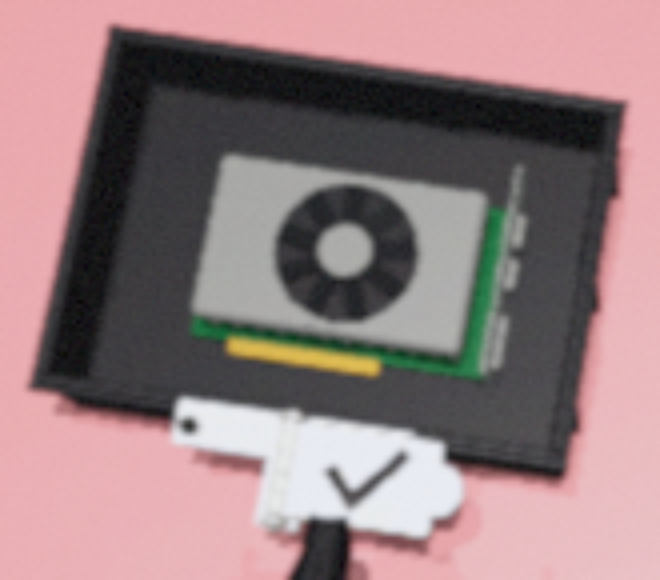

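```bash
python3 -c "
from station import finish_job;print(finish_job())"
```

```text
the job is handed in; nothing more can be done
None
```

I flipped the graphics card tray's flag all the way over its hinge, and it now lies flat with the tick showing. The job was handed in at about 10 s of the allowed 42 s.

The flag was not quite flat to begin with; it stood about 16° open. I slid the closed fingertips under its front overhang from the robot's side and carried it over in an arc. I then pressed it onto its stop with about 3.6 N and lifted clear.

**Last checks:**
- **Flag:** the top and side views show the tick face up towards the tray's -y. Depth fits put its tilt along the flag at 0.1° (top) and 0.4° (side).
- **Tray:** one rim corner compared before and after had not moved at picture resolution.
- **Forces:** the highest wrist reading I saw was about 4 N.
- **Clearance:** the fingertip was about 0.1 m above the flag at hand-in, with nothing touching.
- **Other items:** the screwdriver looked unmoved in the last side view. The other tray's flag and the dish were last seen in place shortly before the final press, and the arm did not go near them.

**One disagreement:** the depth fits also gave a slight slope across the flag's width (2–3°, different in each camera). It was there before the flip too, so I put it down to camera bias.

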